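# Refit the strainer of the seedling irrigation unit and open the water

## Robot

A 6-joint arm with a two-finger parallel gripper is mounted at the origin on the work surface. World frame = base frame: x ahead of the robot, y to its left, z up, the work surface at z = 0. Lengths are in m, angles in rad, forces in N, time in s.
With the tool pointing down it reaches from about 0.35 to 0.775 m from the base axis. Payload 7.3 kg.
Tool frame: the origin (TCP) lies on the centre line of the jaws, within the pads' length; the fingertips stand 11 mm ahead of it and the grasp point (between the pads) lies 8 mm behind it; z points along the fingers, y is the line along which they close (so a half turn about z gives the same grasp; the last joint's range is limited). The gripper opens to 92 mm and grips with 3 to 60 N. Pads are 19 mm wide; open, the fingers measure 130 mm over their backs; the gripper's body (75 mm by 190 mm) begins 47 mm behind the grasp point.
Start: joints at [1.105, 0.342, 1.524, -0, 1.275, -0.146], TCP at [0.165, 0.498, 0.238] pointing down, gripper open.
Joint ranges: [-2.53, 2.53], [-0.77, 2.02], [0.04, 2.7], [-1, 4.14], [0.28, 2.66], [-3.11, 3.11]. Speed limits (rad/s): [2.57, 2.57, 3.14, 3.14, 3.14, 3.14].

## Interface

Orientations are given as [roll, pitch, yaw] about the fixed x, y, z axes, in that order (R = Rz(yaw) Ry(pitch) Rx(roll)).
In Python, from bench import r, cams gives the robot as it stands.
- The arm moves only by the shell command python3 -m jog 'ROWS'. ROWS is JSON, a list that holds one entry, the list of rows, each a list of 7 numbers: the closure, from -1 (fully open) to 1 (shut), then the shift along the tool's x, y, z in units of 10 cm (1.0 is 10 cm), then the turn, a rotation vector about the tool's x, y, z in units of 90 degrees (1.0 is 90 degrees). In form: [[[gripper, tx, ty, tz, ax, ay, az], ...]]. A call has 1 to 10 rows; each row shifts and turns the commanded pose from where the row before left it, along the tool's axes as they then stand; what a row does not reach is not made up. A row lasts 1/8 s, in which the tool goes at most 62.5 mm and 10.7 degrees, less where a joint would pass 70% of its speed; a pose out of reach is approached as far as the arm can. A call with a number of a shift or a turn outside -1 to 1 is refused whole. A call with a gripper value outside its range is refused whole. The fingers move at their own pace and stop on an object; the grip force is fixed at half the most. Time passes only in rows, so rows that do not move let the fingers close. It gives the time, the measured TCP pose, the force, the opening and the grip force at its end, in the units of the state.
- r.sense(): the state, without advancing time (a new reading comes with each control period).
- cams.snapshot(name): name is "scene" or "top" or "wrist"; returns a dict with "image" (480x640x3 uint8, red, green, blue), "intrinsics" (3x3 intrinsics, pixels), "dist" ([k1, k2, p1, p2, k3] as OpenCV has them; the pictures are not rectified), "rvec" (rotation vector, rad) and "tvec" (3), from world to camera coordinates, as OpenCV has them. Camera axes: x right, y down, z forward; pixel columns grow to the right and rows downward; lengths in m; the calibration is good to about 2 mm. A picture is of the moment at which its call begins. There is no depth.
- r.job_done(): hands the job in; it is judged then, once.
The state is a dict: "t": time; "joint_pos": joint angles; "qvel": joint speeds; "joint_torque": joint torques, N m; "tcp_pos": TCP position; "tool_rot": TCP orientation; "ft_force": force on the tool from outside, world axes, zero at the start; "ft_torque": the same for the moment, N m; "finger_gap": finger opening in m; "finger_force": force on a finger pad.
Only numpy, scipy, OpenCV 4.12 (cv2) and the standard library are available. Lean on these libraries where they do the work, as an engineer would, in place of code of your own. Each camera call takes 0.05 s, during which the arm holds its last target. There are 200 camera calls.

## Task

Fit the strainer (the tall cap with two side lugs) back into the round housing of the irrigation unit: lugs down through the slots, push in against the spring, turn it a quarter clockwise seen from above and let it click up home. Only once it is locked, swing the valve lever fully open and let go. Leave the plain cap and all the other things on the bench standing where they are.

Things in the scene. Friction and masses are not known exactly. Their poses are not given: they have to be found in the camera images.
- strainer: Strainer, loose, upright on the bench, 114 mm tall, about 200 g. From below: dark steel cage 46 mm across (0 to 28 mm), grey neck widening to 52 mm (36 to 72 mm), flange 64 mm across (72 to 80 mm), bar handle on top. Origin: centre of its underside; z up its axis, x along the bar and the lugs. Same after a half turn.
- bar (a point): Centre of the top of the strainer's upright bar handle, 114 mm above its origin. The bar is 64 mm long (strainer's x), 12 mm thick (y) and 34 mm tall, standing on the flange: grip it across its thickness from above.
- lugs (a point): Point on the strainer's axis midway between its two lugs, 50 mm above its origin. The lugs are round steel pins 10 mm thick that stick out along the strainer's +x and -x to 38 mm from the axis, and show beyond the flange from above.
- unit: Irrigation unit, fixed: aluminium plate 160 mm (x) by 360 mm (y), 10 mm thick; grey strainer housing 100 mm across at y = +85 mm, valve at y = -80 mm, a grey pipe along y between them. Origin: centre of the plate's underside, on the bench; z up.
- mouth (a point): Centre of the housing's mouth, at the top of its white ring, 110 mm above the bench; axes as the unit's. The ring is 12 mm thick, its opening 54 mm across. A sprung seat inside meets the cage's underside when the lugs' centres are 6 mm below the ring's top; the spring starts at 4.6 N and adds 0.4 N per mm.
- slot (a point): Middle of the slot on the unit's +x side, 35 mm from the mouth's centre, at the ring's top; its twin lies opposite, on -x. Slots are 15 mm wide, reaching 42 mm from the axis. To turn, the lugs' centres must be 17.5 to 21.5 mm below the ring's top (20 is good, about 10 N of spring); at 22 mm the flange meets the ring.
- pocket (a point): Where a lug's centre rests when locked: 35 mm from the mouth's axis on the unit's +y side (its twin on -y), 12 mm below the ring's top, in a pocket 14 mm wide and 5 mm deep in the ring's underside. Lugs turn 90 degrees clockwise from above from slot to pocket (a stop lies about 4 degrees further; the other way is blocked); the spring then lifts them in.
- valve (a joint): Angle of the valve lever in rad: 0 shut (lever along the unit's -x, across the pipe), 1.57 fully open, at its stop (lever along the unit's -y, along the pipe). It grows counter-clockwise seen from above. Friction holds it where it is left; about 2 N at the knob moves it.
- valve_grip (a point): Centre of the top of the lever's upright black knob, a round post 18 mm across and 40 mm tall, 85 mm from the valve's axis; its top is 123 mm above the bench, and the flat steel lever (20 mm wide) lies below it with its upper face 83 mm above the bench.
- valve_axis (a point): Point on the valve lever's vertical turning axis, 83 mm above the bench.
- plain_cap: Bystander: plain cap, loose, 72 mm tall, with the same flange (64 mm) and bar handle on a plain round foot 52 mm across, without lugs or cage. It does not belong in the housing. Origin at the centre of its underside. It and the strainer may swap sides.
- jar: Bystander: jar 56 mm across, 75 mm tall, loose. Origin at the centre of its underside.
- pot: Bystander: small terracotta pot 72 mm across, 65 mm tall, loose. Origin at the centre of its underside.
- cup: Bystander: clear cup 68 mm across, 70 mm tall, loose. Origin at the centre of its underside.
- leaf_meter: Bystander: hand-held leaf meter, white and grey, 180 mm long, 45 mm wide, 30 mm tall, lying on the bench. Origin on its underside, 50 mm from its narrow end; x along its length.
- brush: Bystander: hand brush lying on the bench, about 200 mm long. Origin on its underside at mid length; x along its length.
Mind the look-alikes: they are no part of the job. Leave any green or yellow look-alike of the strainer alone.

How it is judged:
On the way, in this order (a step that is already met when the one before it is completed fails the run):
1. the strainer is locked in the housing: turned a quarter, its lugs up in the pockets (horizontal distance between lugs and mouth below 0.004 m and z of lugs in the frame of mouth between -0.0148 and -0.0095 m and angle between the x axis of strainer and the y axis of unit, either way round below 0.14 rad and angle between strainer's own z axis and vertical below 0.08 rad), for 0.3 s.
2. then the valve lever is swung fully open (value of joint valve above 1.4 rad), for 0.2 s.
At the end, for the whole second after the job is handed in: The strainer is locked and at rest in the housing: on the mouth's axis within 4 mm, upright within 0.08 rad, its bar along the unit's y axis within 0.14 rad, its lugs 9.5 to 14.8 mm below the ring's top (up in the pockets); and the valve reads more than 1.4 rad (all of step 1 and value of joint valve above 1.4 rad and linear speed of strainer below 0.02 m/s); the robot touches nothing.
It fails at once if the valve is opened (past 0.5 rad) while the strainer is not locked (value of joint valve above 0.5 rad and (horizontal distance between lugs and mouth above 0.006 m or z of lugs in the frame of mouth above -0.008 m or angle between the x axis of strainer and the y axis of unit, either way round above 0.25 rad)).
It fails at once if a bystander (plain cap, jar, pot, cup, leaf meter, brush) is moved by more than 40 mm (distance of any of plain_cap, jar, pot, cup, leaf_meter, brush from where it was at the start of the episode above 0.04 m).
It fails at once if a bystander is knocked over (angle between any of plain_cap, jar, pot, cup, leaf_meter's own z axis and vertical above 0.5 rad).
It also fails if it takes over 69 s, if anything falls off the work surface, if the arm or the gripper's body presses on something with over 40 N, if the wrist force passes 120 N, or if a joint passes its speed limit or range.

## Working session

There is one attempt and no reset: what is moved stays moved. The work goes in short steps, Python scripts to look and compute and a shell command to move; the robot and the scene stay as the last step left them, time stands still between calls to the robot, and variables do not carry over. Pictures are saved under pics/ and viewed, at most 10 in all, crops included, and the job is handed in when it is done.

```bash
ls; mkdir -p pics
python3 - <<'E'
from bench import r,cams
import cv2
s=r.sense();print(s)
for n in("top","scene"):
    d=cams.snapshot(n);cv2.imwrite(f"pics/{n}0.png",d["image"][:,:,::-1]);print(n,d["intrinsics"],d["dist"],d["rvec"],d["tvec"])
E
```

```text
pics
{'t': 0.0, 'joint_pos': array([ 1.10502671e+00,  3.42701535e-01,  1.52501656e+00,  1.89023285e-05,
        1.27539268e+00, -1.45969508e-01]), 'qvel': array([ 1.06405522e-03, -5.87410259e-04,  6.22712380e-05, -2.43523093e-03,
        1.36510202e-03,  7.14569670e-04]), 'joint_torque': array([-1.28768079e-04, -4.31238627e+01, -2.44219798e+01,  7.17758643e-02,
        5.57766692e-02, -1.29798273e-04]), 'tcp_pos': array([0.16482995, 0.4980448 , 0.23705611]), 'tool_rot': array([-3.14009331e+00, -2.38695833e-04,  2.82178685e+00]), 'ft_force': array([ 0.03074881, -0.35240215, -0.21098189]), 'ft_torque': array([-0.00145165,  0.03642822,  0.0394603 ]), 'finger_force': 0.0, 'finger_gap': 0.0917149366259109}
top [[434.71151352   0.         325.85975608]
 [  0.         434.71151352 234.54595549]
 [  0.           0.           1.        ]] [-0.10216874  0.          0.          0.          0.        ] [ 2.10613085 -2.14892308  0.19257043] [0.0916532  0.55727016 1.0574819 ]
scene [[481.65876986   0.         313.93753898]
 [  0.         481.65876986 240.52007911]
 [  0.           0.           1.        ]] [-0.01745741  0.          0.          0.          0.        ] [ 1.82479987  2.02598623 -0.55454239] [-0.00402241 -0.4322878   1.42477135]
```

View pics/top0.png

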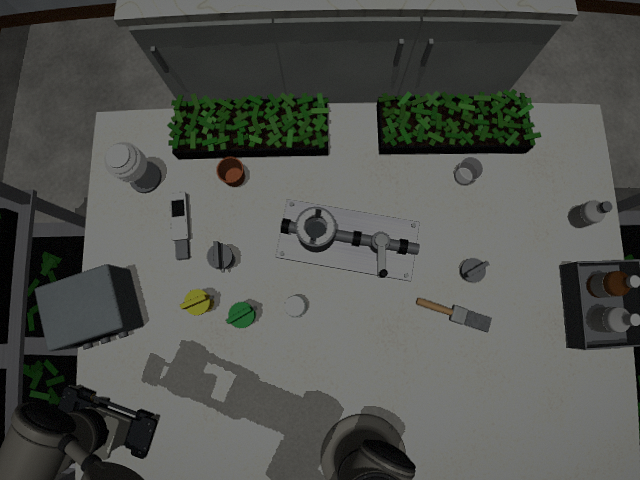

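View pics/scene0.png

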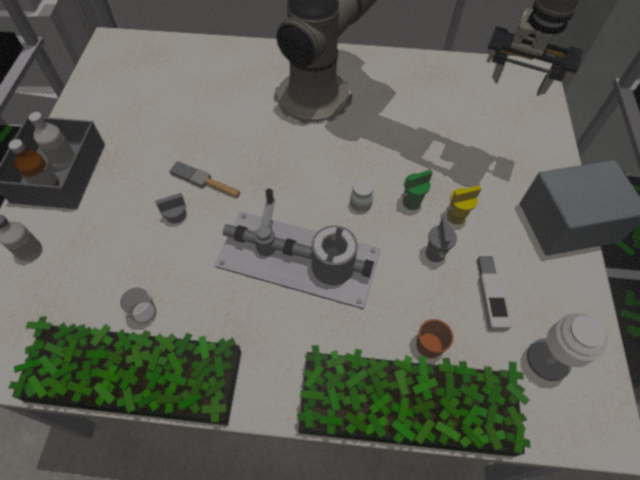

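The top view shows the strainer at about (221,256): grey, tall, with its dark cage visible in the scene view at (437,243). The plain cap is at (473,269), the housing at (317,228), the valve axis at (380,240) and the knob at (383,272). I'll zoom in on these next.

```bash
cat > h.py <<'E'
import numpy as np,cv2
def ray(d,uv):
    K,D=np.array(d["intrinsics"]),np.array(d["dist"])
    p=cv2.undistortPoints(np.array([[uv]],float),K,D)[0,0]
    R=cv2.Rodrigues(np.array(d["rvec"]))[0];t=np.array(d["tvec"])
    return -R.T@t, R.T@np.array([p[0],p[1],1])
def onz(d,uv,z):
    c,v=ray(d,uv);return c+v*(z-c[2])/v[2]
def proj(d,P):
    return cv2.projectPoints(np.array(P,float).reshape(-1,3),np.array(d["rvec"]),np.array(d["tvec"]),np.array(d["intrinsics"]),np.array(d["dist"]))[0][:,0]
def tri(rays):
    A=np.zeros((3,3));b=np.zeros(3)
    for c,v in rays:
        v=v/np.linalg.norm(v);M=np.eye(3)-np.outer(v,v);A+=M;b+=M@c
    return np.linalg.solve(A,b)
E
python3 - <<'E'
import cv2,numpy as np
a=cv2.imread("pics/top0.png");b=cv2.imread("pics/scene0.png")
f=lambda im,x,y,w,h,k:cv2.resize(im[y:y+h,x:x+w],None,fx=k,fy=k,interpolation=cv2.INTER_CUBIC)
A=f(a,270,190,160,100,5)          # 800x500
cv2.imwrite("pics/c1.png",A)
B=np.hstack([f(a,196,231,50,50,8),f(b,412,215,50,50,8)])
cv2.imwrite("pics/c2.png",B)
E
```

```text
(no output)
```

View pics/c1.png

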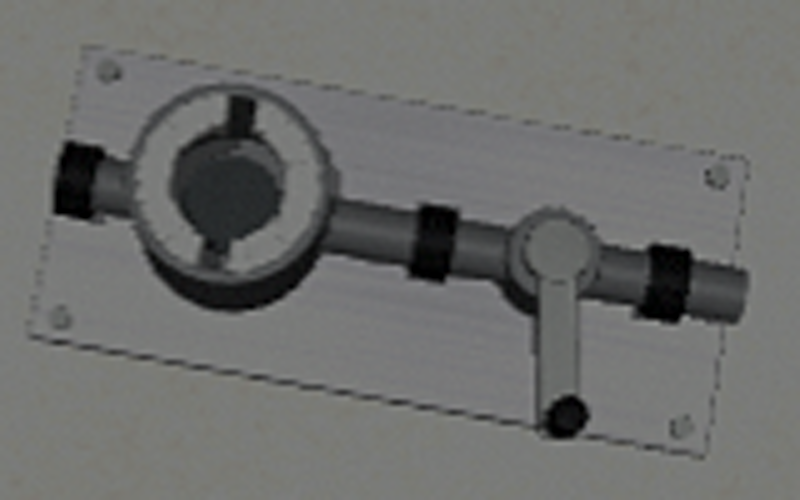

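View pics/c2.png

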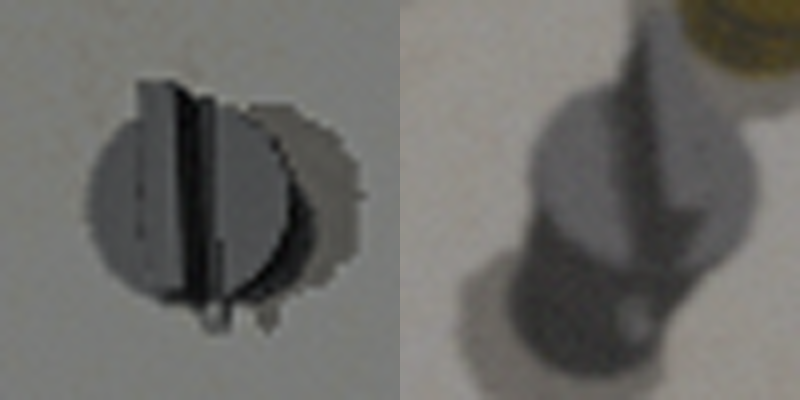

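The crops show three things:
- **Plate:** corners at crop pixels (83,46), (748,158), (706,457) and (28,337).
- **Housing and valve:** ring centred near (232,182), with slots at top and bottom. The lever points down to the knob at (567,416).
- **Strainer:** bar nearly vertical in the top view, from about (158,82) to (172,295) in the left half, with a lug at (213,315).

Run:
```python
from bench import r,cams
from h import *
d=cams.snapshot("top");o=lambda x,y:(270+(x+.5)/5-.5,190+(y+.5)/5-.5)
c=np.array([onz(d,o(*p),.01) for p in[(83,46),(748,158),(706,457),(28,337)]])
print(c[:,:2].round(4),np.linalg.norm(c-np.roll(c,1,0),axis=1).round(4))
m=c.mean(0);y=(c[0]+c[3]-c[1]-c[2])[:2];x=(c[0]+c[1]-c[2]-c[3])[:2]
print("ang",np.degrees([np.arctan2(*y[::-1])-np.pi/2,np.arctan2(*x[::-1])]))
y/=np.linalg.norm(y);print("unit",m,"mouth",m[:2]+.085*y,"axis",m[:2]-.08*y)
print("ring",[onz(d,o(*p),.11).round(4) for p in[(232,182),(132,182),(331,182),(232,84),(232,280)]])
print("knob",onz(d,o(567,416),.123),"vaxis",onz(d,o(557,245),.085))
q=lambda x,y:(196+(x+.5)/8-.5,231+(y+.5)/8-.5)
print("bar ends",[onz(d,q(*p),.114).round(4) for p in[(154,82),(172,298),(136,82),(174,82)]],"lug",onz(d,q(215,320),.05), "flange",[onz(d,q(*p),.08).round(4) for p in[(90,200),(295,205)]])
```

```text
[[ 0.6661  0.1849]
 [ 0.5975 -0.1695]
 [ 0.4389 -0.1384]
 [ 0.5092  0.2143]] [0.1596 0.361  0.1616 0.3597]
ang [-11.10840632 -10.86671413]
unit [0.55290729 0.02282866 0.01      ] mouth [0.5692839  0.10623614] axis [ 0.53749402 -0.05567249]
ring [array([0.5696, 0.104 , 0.11  ]), array([0.5706, 0.1524, 0.11  ]), array([0.5687, 0.0561, 0.11  ]), array([0.6184, 0.1032, 0.11  ]), array([0.5217, 0.1048, 0.11  ])]
knob [ 0.45186421 -0.05160546  0.123     ] vaxis [ 0.5397804 -0.0552637  0.085    ]
bar ends [array([0.5375, 0.3485, 0.114 ]), array([0.4721, 0.3415, 0.114 ]), array([0.5376, 0.354 , 0.114 ]), array([0.5374, 0.3424, 0.114 ])] lug [0.47180839 0.34368678 0.05      ] flange [array([0.5066, 0.3765, 0.08  ]), array([0.504 , 0.3122, 0.08  ])]
```

```bash
python3 -m jog '[[[-1,0,0,0,0,0,-0.09],[-1,0,0,0,0,0,-0.09],[-1,0,0,0,0,0,-0.09],[-1,-0.46,-0.27,0,0,0,0],[-1,-0.46,-0.27,0,0,0,0],[-1,-0.46,-0.27,0,0,0,0],[-1,-0.46,-0.27,0,0,0,0],[-1,-0.46,-0.27,0,0,0,0],[-1,-0.46,-0.27,0,0,0,0],[-1,-0.46,-0.27,0,0,0,0]]]'
python3 -m jog '[[[-1,0,0,0,0,0,0],[-1,0,0,0,0,0,0]]]'
python3 - <<'E'
from bench import r,cams
import cv2
from h import *
d=cams.snapshot("wrist");cv2.imwrite("pics/w1.png",d["image"][:,:,::-1]);s=r.sense()
print(s["joint_pos"].round(3),s["tcp_pos"],s["tool_rot"],s["ft_force"]);print(proj(d,[[.505,.345,.114],[.5375,.3485,.114],[.472,.3415,.114],[.472,.342,.05]]))
E
```

```text
t: 1.4
tcp_pos: [0.5063, 0.343, 0.2374]
tool_rot: [-3.142, -0.001, -3.037]
ft_force: [0.7, 1.4, -1.0]
finger_gap: 0.0916
finger_force: 0.0
t: 1.65
tcp_pos: [0.5044, 0.344, 0.2372]
tool_rot: [3.142, -0.001, -3.038]
ft_force: [0.6, 0.1, 0.1]
finger_gap: 0.0919
finger_force: 0.0
[ 0.474  0.502  1.272  0.     1.369 -1.202] [0.5039601  0.34437748 0.23747065] [ 3.14156623e+00 -1.09032304e-03 -3.03663797e+00] [0.38797538 0.55149698 0.02150343]
[[316.35511367 246.21081375]
 [316.48522301 292.396152  ]
 [316.29744858 196.24648864]
 [316.76625782 183.90830101]]
```

View pics/w1.png

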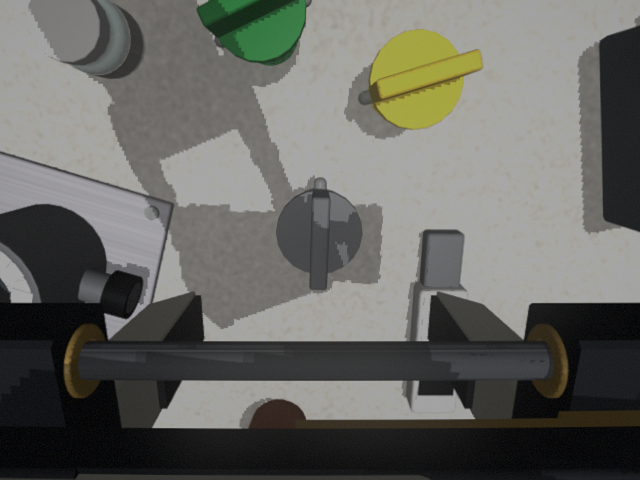

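The wrist view shows the strainer's bar from (320,192) to (318,289), about 3 px right of and 4 px above the prediction. The fingers have clear space on both sides.

Run:
```python
from bench import r,cams
from h import *
d=cams.snapshot("wrist");s=r.sense();t=s["tcp_pos"];psi=s["tool_rot"][2]
im=d["image"].astype(int);g=im.mean(2)
a=onz(d,(320,192),.114);b=onz(d,(318.3,289.5),.114);m=(a+b)/2
for row in(205,215,225,270,280):print(row,g[row,306:334].astype(int))
print(a,b,m,np.linalg.norm(a-b),"bar ang",np.degrees(np.arctan2(*(b-a)[1::-1])),"psi",np.degrees(psi)+180)
D=m-t;X=np.array([np.cos(psi),np.sin(psi)]);Y=np.array([np.sin(psi),-np.cos(psi)])
print("tx ty",D[:2]@X,D[:2]@Y,"dz",t[2]-.097)
```

```text
205 [ 78  78  76  77  75  70  89  98 110 110 111 110 110 109 109 110 109 112
 112 111 111  98  85  80 110 112 112 114]
215 [ 74  76  76  76  67  60  72 105 107 108 110 109 108 108 110 110 111 109
 110 110 105  90  75 101 110 112 108 110]
225 [75 76 74 72 58 64 71 75 75 74 73 80 84 84 87 89 90 90 83 84 77 68 60 73
 76 74 73 73]
270 [73 71 72 55 64 71 73 72 73 72 71 73 72 71 71 72 72 71 68 61 57 72 73 73
 72 71 71 71]
280 [115 114  96  65  65  72  74  73  73  73  73  72  72  72  71  72  72  69
  66  64  83 110 109 107 106 103 107 109]
[0.46871447 0.34399554 0.114     ] [0.53501772 0.35001638 0.114     ] [0.50186609 0.34700596 0.114     ] 0.0665760545323414 bar ang 5.188669736618627 psi 6.050100306946973
tx ty 0.0016592465790633807 0.0025579216252771373 dz 0.14073008529947645
```

```bash
python3 -m jog '[[[-1,0.017,0.026,0,0,0,0.015],[-1,0,0,0.4,0,0,0],[-1,0,0,0.4,0,0,0],[-1,0,0,0.4,0,0,0],[-1,0,0,0.2,0,0,0],[-1,0,0,0,0,0,0],[1,0,0,0,0,0,0],[1,0,0,0,0,0,0],[1,0,0,0,0,0,0],[1,0,0,0,0,0,0]]]'
python3 -m jog '[[[1,0,0,0,0,0,0],[1,0,0,0,0,0,0],[1,0,0,0,0,0,0],[1,0,0,0,0,0,0]]]'
```

```text
t: 3.0
tcp_pos: [0.5032, 0.3464, 0.0982]
tool_rot: [3.141, 0.001, -3.061]
ft_force: [0.1, -0.7, -0.6]
finger_gap: 0.0563
finger_force: 0.0
t: 3.5
tcp_pos: [0.503, 0.3464, 0.0977]
tool_rot: [3.142, -0.0, -3.061]
ft_force: [0.3, 0.6, 0.3]
finger_gap: 0.0165
finger_force: 0.0
```

```bash
python3 -m jog '[[[1,0,0,0,0,0,0],[1,0,0,0,0,0,0],[1,0,0,0,0,0,0],[1,0,0,-0.1,0,0,0],[1,0,0,-0.35,0,0,0],[1,0,0,-0.35,0,0,0],[1,0,0,-0.35,0,0,0],[1,0,0,-0.35,0,0,0],[1,0,0,0,0,0,0.09],[1,0,0,0,0,0,0.083]]]'
python3 -m jog '[[[1,-0.22,-0.45,0,0,0,0],[1,-0.22,-0.45,0,0,0,0],[1,-0.22,-0.45,0,0,0,0],[1,-0.22,-0.45,0,0,0,0],[1,-0.22,-0.44,0,0,0,0],[1,0,0,0,0,0,0],[1,0,0,0,0,0,0]]]'
python3 - <<'E'
from bench import r,cams
import cv2,numpy as np
from h import *
d=cams.snapshot("wrist");s=r.sense();print(s["tcp_pos"],s["tool_rot"],s["joint_pos"].round(3))
b=cams.snapshot("scene");t=cams.snapshot("top")
f=lambda im,x,y,w,h,k:cv2.resize(im[y:y+h,x:x+w,::-1],None,fx=k,fy=k,interpolation=cv2.INTER_CUBIC)
cv2.imwrite("pics/w2.png",np.vstack([f(d["image"],0,0,640,280,1.25)[:, :],np.hstack([f(b["image"],270,160,100,62,4),f(t["image"],270,190,100,62,4)])]))
E
```

```text
t: 4.75
tcp_pos: [0.5029, 0.3464, 0.2488]
tool_rot: [3.141, 0.001, 2.946]
ft_force: [-0.6, -0.9, -2.3]
finger_gap: 0.0117
finger_force: 30.0
t: 5.62
tcp_pos: [0.5683, 0.1058, 0.248]
tool_rot: [3.141, -0.0, 2.95]
ft_force: [-0.8, -0.3, -0.9]
finger_gap: 0.0117
finger_force: 30.0
[0.56815355 0.10643505 0.24792887] [ 3.14105442e+00 -2.32418758e-04  2.95123116e+00] [ 5.200e-02  4.330e-01  1.356e+00  1.000e-03  1.353e+00 -1.328e+00]
```

View pics/w2.png

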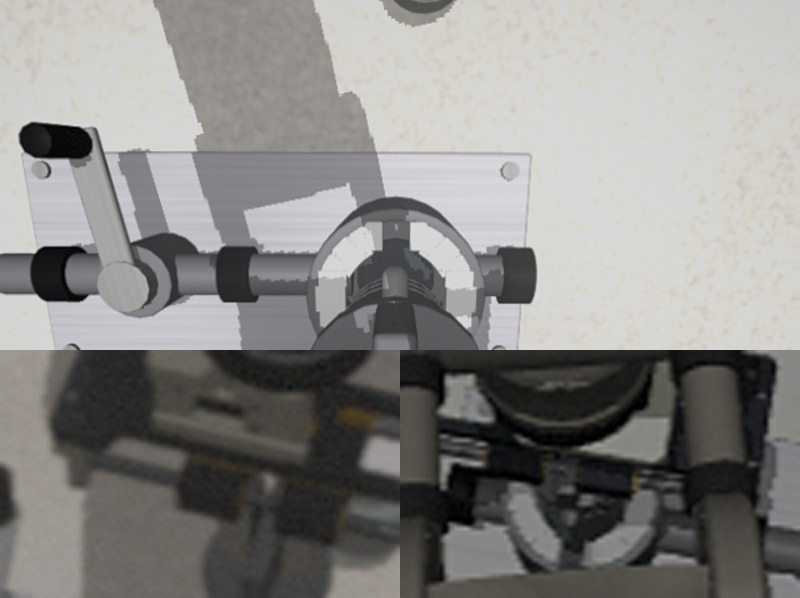

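The wrist view shows the strainer held upright above the housing. The -x slot is at about (317,190) in the full image and the lug at (316,222). The near plate corners are at (18,124) and (424,122).

Run:
```python
from bench import r,cams
from h import *
d=cams.snapshot("wrist");s=r.sense();t=s["tcp_pos"];psi=s["tool_rot"][2]
im=np.ascontiguousarray(d["image"]);g=cv2.cvtColor(im,cv2.COLOR_RGB2GRAY)
k=.8
L=onz(d,(22*k,155*k),.01);Rr=onz(d,(530*k,153*k),.01)
y=(Rr-L)[:2];print("edge",np.linalg.norm(y),"yaw",np.degrees(np.arctan2(y[1],y[0]))-90)
y/=np.linalg.norm(y);x=np.array([y[1],-y[0]])
m=(L+Rr)[:2]/2+.08*x;print("unit",m,"mouth",m+.085*y,"valve",m-.08*y)
# slot edges in ring: scan rows
for row in(180,185,190,195):print(row,g[row,298:340])
print("col",g[160:230,318])
for row in (215,222,228):print(row,g[row,300:334])
print("pred slot/lugs px",proj(d,[[*(t[:2]-.035*np.array([-np.cos(psi),-np.sin(psi)])),.11],[*(t[:2]+.0*x),.2]]))
P=onz(d,(316.8,190),.11)[:2];print("slot point",P,"offset across",(P-t[:2])@y)
for px in [(316,222)]:
  Q=onz(d,px,.200)[:2];print("lug",Q,(Q-t[:2])@y,(Q-t[:2])@x)
print("tcp",t,np.degrees(psi))
```

```text
edge 0.3572193489826394 yaw -10.792328706529815
unit [0.55300905 0.02469548] mouth [0.56892528 0.10819203] valve [ 0.53802907 -0.05388951]
180 [175 175 175 174 175 174 117  97 101 100 100 102 101 102 102 101 105 134
 145 106 102 102 101 104 102 101 101 101 132 213 217 215 214 213 214 215
 215 216 213 214 216 213]
185 [174 174 173 174 175 173 117  95 100 102 101 101 101 102 102 101 101 103
 102 102 102 100 102 102 101 100 101 102 133 213 217 214 213 213 215 214
 215 213 213 213 214 213]
190 [173 173 174 173 176 172 115  95 100 101  99 100 101 102 102 100  99  92
 100 100 100 100 101 101 102 101 103  99 132 213 215 213 214 214 214 213
 213 213 215 214 215 213]
195 [175 173 173 173 174 174 112  75  71  70  70  71  71  70  71  69  70  71
  70  70  71  71  70  69  70  71  68  76 128 172 172 175 213 214 213 213
 215 214 212 214 214 213]
col [ 72  74  72  70  69  70  69  81  93 101 103 103 101 101  99 100  91  89
  97 102 102 101 101 104 103 102 101 101 101 100 100  78  64  70  70  71
  70  71  69  71  70  69  71  69  68  68  69  69  67  68  69  71  74  80
  88  93  96  99 101 102 105 108 106 109 107 107 108 108 107 106]
215 [68 67 67 67 66 68 67 69 86 97 89 90 91 93 92 92 92 94 93 91 89 86 81 73
 64 68 66 72 67 66 65 68 87 90]
222 [ 66  66  64  67  74  81 104 123 132 142 146 147 114 109 112 114 117 110
 106 106 107 103  99  96  92  85  78  70  66  68  66  65  64  66]
228 [ 93  84  78  65  58  73 107 124 133 142 147 152 155 116 113 115 114 110
 107 107 105 102 100  95  91  83  67  62  68  69  84  93  89  81]
pred slot/lugs px [[315.0898405  189.02695457]
 [315.06429569 285.64315452]]
slot point [0.53461002 0.11440687] offset across 0.0011783758745637315
lug [0.53691725 0.11324993] 0.0004739299099387135 -0.03186141746988818
tcp [0.56812637 0.10681834 0.24784756] 169.15974226396122
```

Run:
```python
from bench import r,cams
from h import *
d=cams.snapshot("wrist");s=r.sense();t=s["tcp_pos"];psi=s["tool_rot"][2];print(t,s["tool_rot"])
X=np.array([np.cos(psi),np.sin(psi)]);Y=np.array([np.sin(psi),-np.cos(psi)])
print("cam",ray(d,(320,240))[0])
def f(n,px,z):
    Q=onz(d,px,z)[:2]-t[:2];print(n,"along tool x",Q@X,"tool y",Q@Y)
f("slot outer (42)",(315.2,167.5),.11)
f("slot mid",(315.2,185),.11)
f("lug tip z.195",(315.5,213),.195);f("lug tip z.205",(315.5,213),.205)
g=cv2.cvtColor(d["image"],cv2.COLOR_RGB2GRAY)
for c in (309,312,315,318,321):print(c,g[158:174,c],g[205:222,c])
# outer & inner ring edges left / right
for row in (200,210,220,228):print(row,g[row,238:300:1],'|',g[row,330:400])
```

```text
[0.56818763 0.10668528 0.24781369] [ 3.14139721e+00 -5.40559361e-06  2.95228892e+00]
cam [0.49531689 0.12081861 0.39531582]
slot outer (42) along tool x 0.04933075483814009 tool y 0.00015251698314086635
slot mid along tool x 0.037751411706584706 tool y 0.00015311605016556201
lug tip z.195 along tool x 0.035238652049787496 tool y 0.00030201205324814585
lug tip z.205 along tool x 0.03718506981634837 tool y 0.00029534150185749075
309 [122  73  67  68  71  69  69  67  69  73  91 100 103 104 101 100] [ 69  69  70  70  69  69  70  68  68  81 100 109 121 129 131 137 139]
312 [102  71  67  70  68  70  69  68  69  81  97 103 101 102 103 100] [ 69  68  69  69  67  69  68  67  79  86  90  95  98 101 104 104 110]
315 [ 78  71  72  70  69  71  68  68  71  88  97 103 100 102 101  99] [ 70  71  66  67  68  69  66  74  83  88  92  96 100 103 105 109 113]
318 [102  73  73  74  72  70  69  70  71  77  95 102 103 104 100  99] [ 69  71  69  70  71  67  69  72  81  88  93  96 100 102 105 105 107]
321 [124  74  71  72  74  75  72  71  70  73  92 100 102 103 102 100] [ 69  67  68  66  67  67  65  65  72  7
[... 1506 characters left out ...]
3 211 214 213 213
 214 214 212 214 213 213 214 213 212 216 212 167 139 135 137 136 133 127
 108 137 116 112 113 113  99  98  98  99 100  99 101  98  99  99]
228 [ 88  86  87  89  88  86  78  89  95  97  95  95  96  97  97 127 170 170
 170 171 171 171 173 172 171 171 172 172 172 173 171 171 174 172 171 172
 172 149  96  88  87  72  58  63  96  98  97  78  68  66  66  63  66  66
  76  91  79  59  62  73  87  91] | [ 86  92  91  80  66  58  57  75  87  77  65  65  66  65  68  84  97  96
  96  96  95  96  97  94 130 213 215 214 213 214 213 213 210 213 213 213
 214 214 212 213 214 212 214 215 215 215 210 139 131 137 136 135 135 134
 131 118  94  92  92  95  92  92  94  94  93  93  94  96  93  93]
```

Run:
```python
from bench import r,cams
from h import *
d=cams.snapshot("wrist");g=d["image"][:,:,::-1]
cv2.imwrite("pics/w3.png",cv2.resize(g[150:290,230:400],None,fx=4,fy=4,interpolation=cv2.INTER_CUBIC))
s=r.sense();t=s["tcp_pos"];psi=s["tool_rot"][2]
X=np.array([np.cos(psi),np.sin(psi)]);Y=np.array([np.sin(psi),-np.cos(psi)])
pts=[(264,200),(257.8,210),(253,220),(365.5,200),(371.5,210),(377,220)]
q=np.array([onz(d,p,.11)[:2]-t[:2] for p in pts]);q=np.c_[q@X,q@Y]
s_=np.linalg.lstsq(np.c_[2*q,np.ones(6)],(q**2).sum(1),rcond=None)[0];print(q.round(4),s_[:2],"r",np.sqrt(s_[2]+s_[:2]@s_[:2]))
```

```text
[[ 0.0276 -0.0345]
 [ 0.0208 -0.0389]
 [ 0.0138 -0.0425]
 [ 0.0276  0.0342]
 [ 0.0208  0.0385]
 [ 0.0138  0.0425]] [-1.98452154e-03 -7.44397630e-05] r 0.045205678957535265
```

View pics/w3.png

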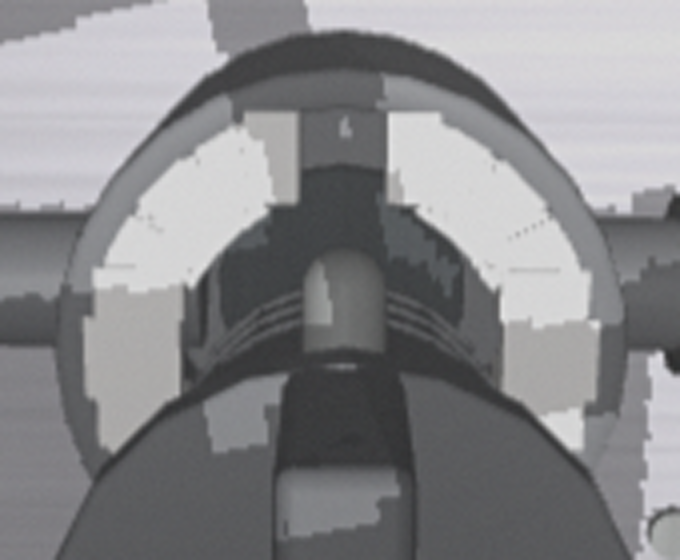

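The crop shows the lug tip at crop (343,248), the slot at x 299–387 and the bar's near top edge at y=467. The housing rim's outer edge runs through (342,70), (58,330) and (627,330).

Run:
```python
from bench import r,cams
from h import *
d=cams.snapshot("wrist")
s=r.sense();t=s["tcp_pos"];psi=s["tool_rot"][2]
X=np.array([np.cos(psi),np.sin(psi)]);Y=np.array([np.sin(psi),-np.cos(psi)])
def f(p,z):
    q=onz(d,(230+(p[0]+.5)/4-.5,150+(p[1]+.5)/4-.5),z)[:2]-t[:2];return np.array([q@X,q@Y])
def fit(q,R=None):
    from scipy.optimize import least_squares
    return least_squares(lambda v:np.hypot(*(q-v[:2]).T)-(R or v[2]),[0,0,.05]).x
q=np.array([f(p,.11) for p in[(342,70),(58,330),(627,330),(64,290),(622,290),(92,225),(590,215),(180,130)]])
print(q.round(4),"rim",fit(q),fit(q,.05)[:2])
z=t[2]-.0977
print("bar end",f((344,467),z+.114),"expect 32; foot",f((344,372),z+.08))
print("lug",f((343,248),z+.045))
fl=np.array([f(p,z+.08) for p in[(60,555),(105,490),(185,420),(510,415),(590,485),(635,550)]]);print("flange top",fl.round(4),fit(fl,.032)[:2])
```

```text
[[ 0.0496  0.0001]
 [ 0.0053 -0.0489]
 [ 0.0053  0.0494]
 [ 0.0124 -0.0476]
 [ 0.0124  0.0482]
 [ 0.0236 -0.0423]
 [ 0.0254  0.0422]
 [ 0.0397 -0.027 ]] rim [-0.00060168  0.00038723  0.04942598] [-0.00148554  0.00037563]
bar end [0.03109654 0.00033898] expect 32; foot [0.02997381 0.00036645]
lug [0.0359411  0.00027219]
flange top [[ 0.0103 -0.0291]
 [ 0.0174 -0.0242]
 [ 0.0249 -0.0158]
 [ 0.0255  0.0172]
 [ 0.018   0.0256]
 [ 0.0108  0.0306]] [-0.0021291   0.00092969]
```

```bash
python3 -m jog '[[[1,0.005,0,0.1,0,0,0],[1,0,0,0.2,0,0,0],[1,0,0,0.2,0,0,0],[1,0,0,0.15,0,0,0],[1,0,0,0.1,0,0,0],[1,0,0,0,0,0,0]]]'
python3 -m jog '[[[1,0,0,0.05,0,0,0],[1,0,0,0.05,0,0,0],[1,0,0,0.05,0,0,0],[1,0,0,0,0,0,0]]]'
```

```text
t: 6.72
tcp_pos: [0.5677, 0.1056, 0.172]
tool_rot: [-3.141, -0.001, 2.951]
ft_force: [0.2, -0.1, -2.2]
finger_gap: 0.012
finger_force: 30.0
t: 7.22
tcp_pos: [0.5678, 0.1057, 0.1573]
tool_rot: [-3.141, -0.001, 2.951]
ft_force: [0.4, -0.3, -3.2]
finger_gap: 0.0116
finger_force: 30.0
```

```bash
python3 -m jog '[[[1,0,0,0.04,0,0,0],[1,0,0,0.04,0,0,0],[1,0,0,0,0,0,0]]]'
python3 -m jog '[[[1,0,0,0.04,0,0,0],[1,0,0,0.04,0,0,0],[1,0,0,0.03,0,0,0],[1,0,0,0,0,0,0]]]'
```

```text
t: 7.6
tcp_pos: [0.5682, 0.1057, 0.1501]
tool_rot: [3.141, 0.001, 2.951]
ft_force: [0.5, -1.0, 3.2]
finger_gap: 0.0118
finger_force: 30.0
t: 8.1
tcp_pos: [0.5683, 0.1057, 0.1391]
tool_rot: [3.141, 0.001, 2.951]
ft_force: [-1.9, -0.9, 6.4]
finger_gap: 0.0123
finger_force: 30.0
```

```bash
python3 -m jog '[[[1,0,0,0.015,0,0,0],[1,0,0,0,0,0,0.05],[1,0,0,0,0,0,0.05],[1,0,0,0,0,0,0.05],[1,0,0,0,0,0,0.05],[1,0,0,0,0,0,0]]]'
```

```text
t: 8.85
tcp_pos: [0.5688, 0.1059, 0.1382]
tool_rot: [3.14, 0.002, 2.636]
ft_force: [-0.0, 0.1, 7.1]
finger_gap: 0.0119
finger_force: 30.0
```

Turning freely; continue.

```bash
python3 -m jog '[[[1,0,0,0,0,0,0.1],[1,0,0,0,0,0,0.1],[1,0,0,0,0,0,0.1],[1,0,0,0,0,0,0.1],[1,0,0,0,0,0,0.1],[1,0,0,0,0,0,0.1],[1,0,0,0,0,0,0.1],[1,0,0,0,0,0,0.1],[1,0,0,0,0,0,0]]]'
python3 - <<'E'
from bench import r
s=r.sense();print(s["ft_force"],s["ft_torque"],s["joint_pos"].round(3),s["tool_rot"])
E
```

```text
t: 9.98
tcp_pos: [0.5691, 0.1059, 0.1383]
tool_rot: [3.138, -0.001, 1.378]
ft_force: [-0.5, 1.1, 9.2]
finger_gap: 0.0118
finger_force: 30.0
[-0.5332699   1.1199557   9.15315213] [ 0.03012944  0.09657338 -0.07554477] [0.051 0.53  1.513 0.    1.094 0.244] [ 3.13832553e+00 -1.25839375e-03  1.37795915e+00]
```

```bash
python3 -m jog '[[[1,0,0,-0.03,0,0,0],[1,0,0,-0.03,0,0,0],[1,0,0,-0.015,0,0,0],[1,0,0,0,0,0,0]]]'
```

```text
t: 10.48
tcp_pos: [0.5689, 0.1059, 0.1453]
tool_rot: [3.139, -0.001, 1.38]
ft_force: [2.3, 1.7, 5.6]
finger_gap: 0.0122
finger_force: 30.0
```

```bash
python3 -m jog '[[[0.5,0,0,0,0,0,0],[0,0,0,0,0,0,0],[-1,0,0,0,0,0,0],[-1,0,0,0,0,0,0],[-1,0,0,-0.1,0,0,0],[-1,0,0,-0.4,0,0,0],[-1,0,0,-0.4,0,0,0],[-1,0,0,-0.3,0,0,0],[-1,0,0,0,0,0,0]]]'
python3 - <<'E'
from bench import r,cams
from h import *
d=cams.snapshot("wrist");cv2.imwrite("pics/w4.png",d["image"][:,:,::-1]);s=r.sense();print(s["tcp_pos"],s["tool_rot"],s["ft_force"],s["joint_pos"].round(2))
print("knob pred",proj(d,[[.4525,-.0516,.123],[.538,-.055,.083]]))
print("locked bar ends pred",proj(d,[[*(np.array([.5689,.1059])+k*.032*np.array([.191,.982])),.162] for k in(1,-1)]))
E
```

```text
t: 11.6
tcp_pos: [0.5691, 0.1057, 0.268]
tool_rot: [3.135, -0.002, 1.38]
ft_force: [-0.1, 1.3, -0.7]
finger_gap: 0.0914
finger_force: 0.0
[0.56827001 0.10567628 0.26588139] [ 3.13914212e+00 -6.70535891e-04  1.37982774e+00] [-0.01941001  0.06443474 -0.51626989] [0.05 0.42 1.33 0.   1.39 0.24]
knob pred [[212.79470781 444.23666869]
 [314.91189616 400.99075492]]
locked bar ends pred [[315.23868244 200.49037381]
 [315.12676555 299.56212482]]
```

View pics/w4.png

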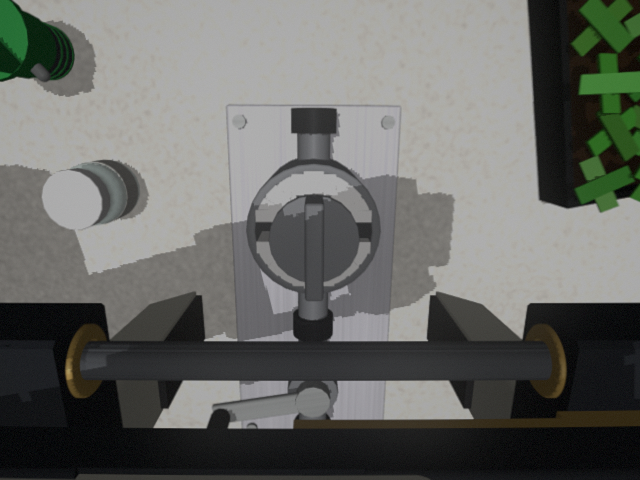

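The wrist view shows the strainer's bar at x≈314, rows 203–300, along the unit's y, with its lugs out of the slots. On release the TCP height and spring force put the lugs about 12.4 mm below the ring's top, so it's locked. Next, the valve.

```bash
python3 -m jog '[[[-1,-0.44,-0.21,0,0,0,0],[-1,-0.44,-0.21,0,0,0,0],[-1,-0.44,-0.21,0,0,0,0],[-1,-0.44,-0.21,0,0,0,0],[0,0,0,0,0,0,0.1],[0,0,0,0,0,0,0.1],[0,0,0,0,0,0,0.1],[0,0,0,0,0,0,0.1],[0,0,0,0,0,0,0.1],[0,0,0,0,0,0,0.1]]]'
python3 -m jog '[[[0,0,0,0,0,0,0.1],[0,0,0,0,0,0,0.1],[0,0,0,0,0,0,0.1],[0,0,0,0,0,0,0],[0,0,0,0,0,0,0]]]'
python3 - <<'E'
from bench import r,cams
from h import *
d=cams.snapshot("wrist");cv2.imwrite("pics/w5.png",d["image"][:,:,::-1]);s=r.sense();print(s["tcp_pos"],s["tool_rot"],s["finger_gap"],s["joint_pos"].round(2))
print("knob pred",proj(d,[[.4525,-.0516,.123],[.538,-.055,.083]]))
E
```

```text
t: 12.9
tcp_pos: [0.4513, -0.051, 0.2633]
tool_rot: [-3.14, 0.002, 0.432]
ft_force: [-0.5, -0.7, -0.4]
finger_gap: 0.0461
finger_force: 0.0
t: 13.52
tcp_pos: [0.4518, -0.0511, 0.2641]
tool_rot: [-3.141, 0.001, -0.031]
ft_force: [-0.0, 0.1, -0.3]
finger_gap: 0.0457
finger_force: 0.0
[ 0.45185952 -0.05112802  0.26423612] [-3.14124831e+00  9.34276474e-04 -3.14769622e-02] 0.0459071765619877 [-0.28  0.19  1.66  0.    1.29  1.32]
knob pred [[316.70436785 235.13649134]
 [317.72256994 109.33406515]]
```

View pics/w5.png

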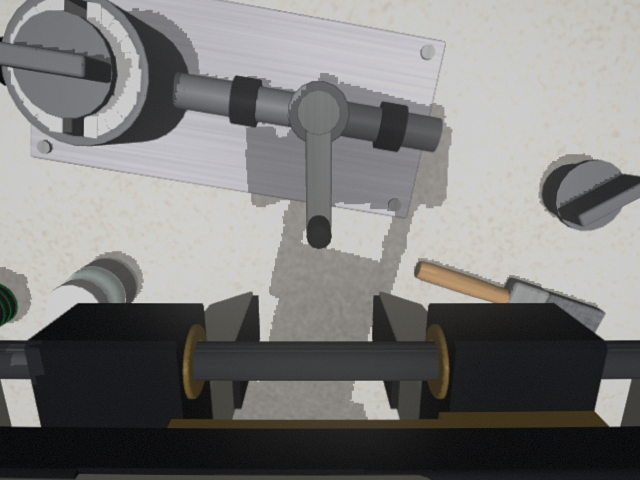

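The knob top is at (319,235) and the hub at (319,110), within 1.5 mm of the prediction. The lever is about 0.15 rad off shut. I'll cage the knob loosely and swing it.

```bash
python3 -m jog '[[[0,0,0.015,0.4,0,0,0],[0,0,0,0.4,0,0,0],[0,0,0,0.4,0,0,0],[0,0,0,0.3,0,0,0],[0,0,0,0.11,0,0,0],[0.4,0,0,0,0,0,0],[0.4,0,0,0,0,0,0],[0.4,0,0,0,0,0,0],[0.4,0,0,0,0,0,0]]]'
python3 -m jog '[[[0.4,0.008,0.118,0,0,0,-0.089],[0.4,0.008,0.118,0,0,0,-0.089],[0.4,0.008,0.118,0,0,0,-0.089],[0.4,0.008,0.118,0,0,0,-0.089],[0.4,0.008,0.118,0,0,0,-0.089]]]'
```

```text
t: 14.7
tcp_pos: [0.4524, -0.0528, 0.1043]
tool_rot: [3.141, -0.001, -0.034]
ft_force: [0.0, 0.6, -0.2]
finger_gap: 0.0276
finger_force: 0.0
t: 15.32
tcp_pos: [0.4697, -0.1078, 0.1039]
tool_rot: [-3.141, -0.0, 0.67]
ft_force: [0.2, 1.7, -0.1]
finger_gap: 0.0273
finger_force: 1.0
```

```bash
python3 -m jog '[[[0.4,0.008,0.118,0,0,0,-0.089],[0.4,0.008,0.118,0,0,0,-0.089],[0.4,0.008,0.118,0,0,0,-0.089],[0.4,0.008,0.118,0,0,0,-0.089],[0.4,0.008,0.118,0,0,0,-0.089],[0.4,0,0,0,0,0,0]]]'
python3 -m jog '[[[0.4,0,0.03,0,0,0,0],[0.4,0,0.02,0,0,0,0],[0.4,0,0,0,0,0,0]]]'
```

```text
t: 16.08
tcp_pos: [0.5195, -0.1387, 0.1038]
tool_rot: [3.141, 0.0, 1.363]
ft_force: [0.5, -0.8, 0.1]
finger_gap: 0.0275
finger_force: 0.0
t: 16.45
tcp_pos: [0.5238, -0.1396, 0.1037]
tool_rot: [-3.141, -0.0, 1.363]
ft_force: [-0.9, -0.2, 0.4]
finger_gap: 0.0274
finger_force: 0.8
```

```bash
python3 -m jog '[[[0.4,0,0.02,0,0,0,0],[0.4,0,0.02,0,0,0,0],[0.4,0,0,0,0,0,0]]]'
```

```text
t: 16.82
tcp_pos: [0.525, -0.1398, 0.1034]
tool_rot: [-3.135, -0.0, 1.364]
ft_force: [-12.5, 0.2, 6.9]
finger_gap: 0.0275
finger_force: 5.9
```

The force jumped to 12.5 N, so the lever is on its stop. I'll back off, open the fingers and rise.

```bash
python3 -m jog '[[[0.4,0,-0.05,0,0,0,0],[0.4,0,-0.02,0,0,0,0],[0.2,0,0,0,0,0,0],[0,0,0,0,0,0,0],[0,0,0,0,0,0,0],[0,0,0,-0.2,0,0,0],[0,0,0,-0.4,0,0,0],[0,0,0,-0.4,0,0,0],[0,0,0,-0.3,0,0,0],[0,0,0,0,0,0,0]]]'
python3 - <<'E'
from bench import r,cams
from h import *
d=cams.snapshot("wrist");s=r.sense();print(s["tcp_pos"],s["ft_force"])
cv2.imwrite("pics/w6.png",d["image"][:,:,::-1]);print(proj(d,[[.5218,-.138,.123]]))
E
```

```text
t: 18.08
tcp_pos: [0.5223, -0.1394, 0.2361]
tool_rot: [3.136, 0.001, 1.364]
ft_force: [0.1, -0.2, -1.1]
finger_gap: 0.0464
finger_force: 0.0
[ 0.52136739 -0.13906324  0.23426403] [-0.03987714 -0.43638101  0.28618666]
[[314.5100863  246.29521705]]
```

View pics/w6.png

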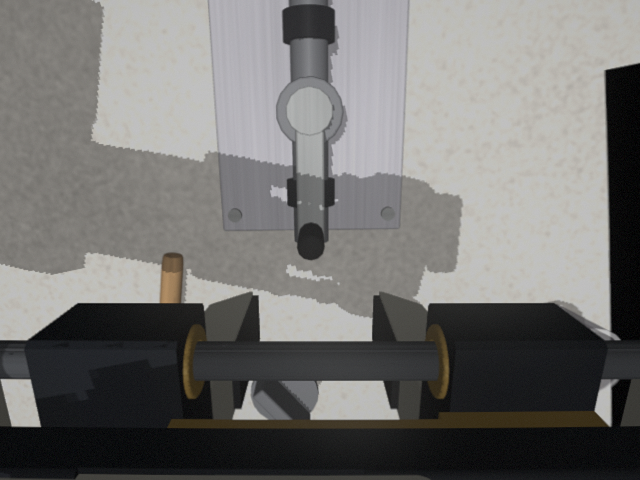

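The lever lies along the pipe, with the hub at (309,110) and the knob at (311,246), where the fully open position was predicted. The arm is clear of everything.

```bash
python3 -c "
from bench import r
print(r.job_done())"
```

```text
the job is handed in; nothing more can be done
None
```

I handed the job in at about 18 s: the strainer is locked in the housing and the valve lever was swung onto its open stop and let go; the hand-in returned no verdict, and I judged the lock from TCP height, spring force and one wrist picture.

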